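# Set the cane planer's gap two turns off zero

### The job

Set the gap on the reed-cane planer: push its sliding bed by the black knob fully home against the end stop under the cutter head, then swing the red-knobbed lock lever on the bed all the way round to its locked stop, so that its hook sits round the keeper stud. Then wind the handwheel clockwise by its black revolving handle down to its stop, back it off exactly two full turns anticlockwise, and finish still gripping that handle there, so that the screw cannot creep while I tighten the lock ring. Leave the pin rack, cane case, beaker and screwdriver around the machine where they are.

Things in the scene. Friction and masses are not known exactly. Their poses are not given: they have to be found in the camera images.
- planer: the cane planer's fixed frame: dark base plate 150 (x) x 360 (y) x 20 mm, grey bridge (two columns, crosshead 138 mm wide, top at 150 mm) over its +y part, handwheel on top. Origin: centre of the base's underside; x points away from the robot, y along the bed to the bridge and end stop (at yaw 0 to the robot's left), z up; yaw within 0.35 rad
- bed (a joint): travel of the sliding aluminium bed along the planer's +y, m: 0 fully out, 0.080 fully home against its end stop; it drags with about 3.5 N and stays where it is left. It starts 50 to 80 mm out. The lock lever rides on it; once locked, its hook holds the bed within 2.5 mm of home
- bed_knob (a point): middle of the bed's upright black pull knob, 24 mm across, standing at the outer end of the bed; the grip part runs from 14 mm below to 12 mm above this point, 74 mm above the table; knob top at 90 mm, bed top at 44 mm. At home the knob is 135 mm from the handwheel's axis
- lock_lever (a joint): angle of the lock lever about its upright pivot on the bed, rad: 0 open (handle arm along the bed to planer -y, red hook out to -x), 1.571 locked, at its stop (handle arm to planer -x, towards the robot; hook round the stud). Locking turns clockwise from above. Starts at 0 to 0.5, stays where left, takes about 2 N at the knob; closed too early, it stops the bed short
- lever_pivot (a point): point on the lever's pivot axis at the knob's height, 82 mm above the table; it rides on the bed's ear: with the bed home it is at planer x -52, y -50 mm, and the keeper stud (10 mm, on the base) 45 mm from it towards the bridge
- lever_knob (a point): centre of the red ball knob, 26 mm diameter, at the end of the lever's handle arm, 58 mm from the pivot, 82 mm above the table (ball top at 95 mm); base plate top at 20 mm, the bar under the ball is 10 mm thick, its underside about 57 mm up
- handwheel (a joint): angle of the handwheel, rad, counted over whole turns: 0 = wound down on its hard stop, grows anticlockwise seen from above (opens, up to 4 turns); starts at 1.6 to 6 rad; two turns = 12.566. Each turn lifts the cutter head 1 mm. It drags with about 2 N at the handle and stays where it is left
- wheel_axis (a point): point on the upright axis of the handwheel (planer x 0, y 90 mm) at the height of the rim's top, 198 mm above the table; the steel wheel is 113 mm across with a bare hub, the screw does not rise
- handle_grip (a point): middle of the revolving handle: an upright black round grip, 21 to 23 mm across, from 198 to 258 mm above the table, this point at 230 mm, 46 mm off the wheel's axis; with the wheel at its stop it lies to the planer's +x of the axis. The grip spins freely on its pin, so it can be carried round a circle without turning the gripper
- crank_handle: the revolving handle itself; origin: centre of its foot, 198 mm above the table
- pin_rack: bystander: clear block 80 x 130 x 14 mm with 28 thin steel pins 40 mm tall, beyond the planer; origin under its centre
- cane_case: bystander: white open case 90 x 150 x 28 mm of cane tubes, beyond the planer; origin under its centre
- beaker: bystander: glass beaker 68 mm across, 75 mm tall, on the robot's side of the bridge; origin under its centre
- screwdriver: bystander: screwdriver 160 mm long lying past the outer end of the planer; origin under its middle

How it is judged:
On the way, in this order (a step that is already met when the one before it is completed fails the run):
1. the bed is pushed fully home (within 3 mm) (value of joint bed above 0.077 m), for 0.2 s.
2. with the bed home, the lever is swung to its locked stop (within 7 degrees) (value of joint bed above 0.077 m and value of joint lock_lever above 1.45 rad), for 0.2 s.
3. with the bed locked, the handwheel is wound down to its stop (within 6 degrees) (all of step 2 and value of joint handwheel below 0.1 rad), for 0.1 s.
At the end, for the whole second after the job is handed in: bed home (within 3 mm), lever locked (within 7 degrees), handwheel still and two turns off its stop (within 15 degrees), the gripper holding its revolving handle (over 4 N, gripping point within 18 mm of the handle's axis and 40 mm of its middle) (all of step 2 and value of joint handwheel between 12.306 and 12.826 rad and velocity of joint handwheel between -0.15 and 0.15 rad/s and contact force between the fingers and crank_handle above 4 N and horizontal distance between the grasp point and handle_grip below 0.018 m and distance between the grasp point and handle_grip below 0.04 m); the arm keeps its last pose, push and grip.
It fails at once if the pin rack is displaced by more than 15 mm (distance of pin_rack from where it was at the start of the episode above 0.015 m).
It fails at once if the cane case is displaced by more than 15 mm (distance of cane_case from where it was at the start of the episode above 0.015 m).
It fails at once if the beaker is displaced by more than 15 mm (distance of beaker from where it was at the start of the episode above 0.015 m).
It fails at once if the screwdriver is displaced by more than 15 mm (distance of screwdriver from where it was at the start of the episode above 0.015 m).
It also fails if it takes over 70 s, if anything falls off the work surface, if the arm or the gripper's body presses on something with over 40 N, if the wrist force passes 120 N, or if a joint passes its speed limit or range.

### The arm

A 7-joint arm with a two-finger parallel gripper is mounted at the origin on the work surface. World frame = base frame: x ahead of the robot, y to its left, z up, the work surface at z = 0. Lengths are in m, angles in rad, forces in N, time in s.
With the tool pointing down it reaches from about 0.4 to 0.85 m from the base axis. Payload 10.4 kg.
Tool frame: the origin (TCP) lies at the very end of the fingers, on their centre line; the grasp point (between the pads) lies 19 mm behind it; z points along the fingers, y is the line along which they close (so a half turn about z gives the same grasp; the last joint's range is limited). The gripper opens to 85 mm and grips with 20 to 120 N. Pads are 22 mm wide; open, the fingers measure 114 mm over their backs; the gripper's body (76 mm by 85 mm) begins 54 mm behind the grasp point. The pads swing forward as they close: fully open they stand 13 mm farther back than shut.
Start: joints at [1.278, 0.332, -0.065, 1.46, 0.022, 1.35, -0.088], TCP at [0.167, -0.602, 0.231] pointing down, gripper open.
Joint ranges: [-2.6, 2.6], [-0.5, 2.12], [-1.47, 1.34], [0.16, 2.42], [-1.27, 4.41], [0.06, 2.06], [-2.6, 2.6]. Speed limits (rad/s): [2.22, 2.22, 2.79, 2.79, 3.14, 3.14, 3.14].

### API

Orientations are given as a unit quaternion [x, y, z, w].
In Python, from workcell import manip, optics gives the robot as it stands.
- The arm moves only by the tool jog_arm, never from a script. Its arguments are lists of equal length, an entry for each row: "dr": the turn, a rotation vector about the tool's x, y, z normalised to -1 to 1, where 1 is 4 degrees, a list of three; "translation": the shift along the tool's x, y, z normalised to -1 to 1, where 1 is 0.025 m, a list of three; "jaw": the opening, from 0 (shut) to 1 (fully open). A call has 1 to 10 rows; each row shifts and turns the commanded pose from where the row before left it, along the tool's axes as they then stand; what a row does not reach is not made up. A row lasts 1/10 s, in which the tool goes at most 50 mm and 8.59 degrees, less where a joint would pass 70% of its speed; a pose out of reach is approached as far as the arm can. A call with a number of a shift or a turn outside -1 to 1 is refused whole. A call with a gripper value outside its range is refused whole. The fingers move at their own pace and stop on an object; "squeeze" is the grip in N (left out, the last holds). Time passes only in rows, so rows that do not move let the fingers close. It gives the time, the measured TCP pose, the force, the opening and the grip force at its end, in the units of the state.
- manip.get_obs(): the state, without advancing time (a new reading comes with each control period).
- optics.camera(name): name is "scene" or "top" or "wrist"; returns a dict with "color" (420x560x3 uint8, red, green, blue), "mtx" (3x3 intrinsics, pixels), "R" (3x3) and "t" (3): a world point X has camera coordinates R X + t. Camera axes: x right, y down, z forward; pixel columns grow to the right and rows downward; lengths in m; the calibration is good to about 2 mm. A picture is of the moment at which its call begins. There is no depth.
- manip.hand_in(): hands the job in; it is judged then, once.
The state is a dict: "clock": time; "joint_pos": joint angles; "joint_velocities": joint speeds; "tau": joint torques, N m; "position": TCP position; "ee_rot": TCP orientation; "ft_force": force on the tool from outside, world axes, zero at the start; "torque": the same for the moment, N m; "grip_width": opening from 0.0 (shut) to 1.0 (fully open); "grasp_force": force on a finger pad.
Only numpy, scipy, OpenCV 4.12 (cv2) and the standard library are available. Lean on these libraries where they do the work, as an engineer would, in place of code of your own. Each camera call takes 0.05 s, during which the arm holds its last target. There are 200 camera calls.

## Working session

There is one attempt and no reset: what is moved stays moved. The work goes in short steps, Python scripts to look and compute and a tool call to move; the robot and the scene stay as the last step left them, time stands still between calls to the robot, and variables do not carry over. Pictures are saved under pics/ and viewed, at most 10 in all, crops included, and the job is handed in when it is done.

Besides the shell and the picture viewer there is one more tool, called after ">>>" by a JSON object that holds its "name" and its "arguments". jog_arm: Moves the arm, as the interface text tells. Scaled input: -1 to 1 covers 0.025 m each way for a shift and 4 degrees each way for a turn. Its arguments: {"type":"object","properties":{"dr":{"type":"array","items":{"type":"array","items":{"type":"number"}}},"translation":{"type":"array","items":{"type":"array","items":{"type":"number"}}},"jaw":{"type":"array","items":{"type":"number"}},"squeeze":{"type":"number"}},"required":["dr","translation","jaw"]}

```bash
mkdir -p pics; ls
python3 - <<'E'
from workcell import manip, optics
import cv2, numpy as np
o=manip.get_obs()
print({k:np.round(v,3).tolist() for k,v in o.items()})
for n in ["scene","top"]:
    c=optics.camera(n); cv2.imwrite(f"pics/{n}0.png",c["color"][:,:,::-1]); np.savez(f"{n}0.npz",**c)
    print(n,np.round(c["mtx"],1).tolist(),np.round(-c["R"].T@c["t"],3))
E
```

```text
pics
{'clock': 0.0, 'joint_pos': [1.278, 0.333, -0.065, 1.461, 0.022, 1.35, -0.088], 'joint_velocities': [-0.001, -0.0, -0.001, -0.002, 0.001, 0.001, 0.001], 'tau': [-0.002, -62.545, 0.048, -39.16, 0.016, 0.01, 0.0], 'position': [0.166, -0.602, 0.231], 'ee_rot': [0.991, 0.135, -0.0, -0.001], 'ft_force': [0.011, -0.118, 0.132], 'torque': [-0.006, -0.009, 0.044], 'grasp_force': 0.0, 'grip_width': 1.001}
scene [[460.7, 0.0, 271.7], [0.0, 460.7, 211.8], [0.0, 0.0, 1.0]] [ 1.072 -0.223  0.989]
top [[477.7, 0.0, 281.5], [0.0, 477.7, 219.1], [0.0, 0.0, 1.0]] [ 0.531 -0.049  1.218]
```

View pics/scene0.png

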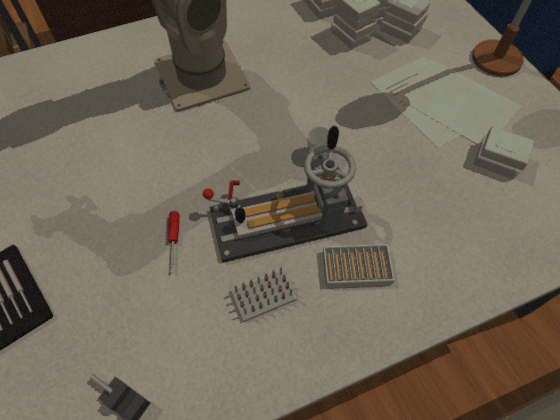

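View pics/top0.png

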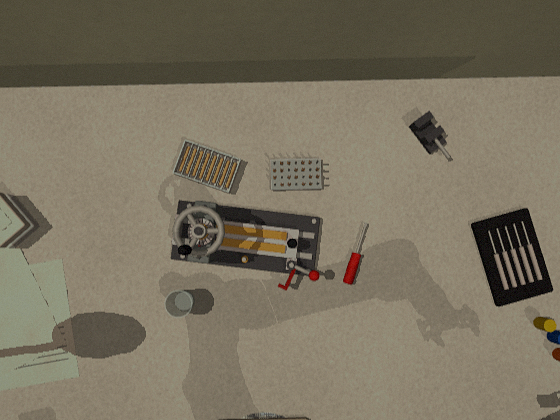

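The scene view shows the bed knob at about (240,214), the red ball (208,194), the wheel hub (330,165) and the handle (333,138). In the top view they are at about (292,243), (314,275), (198,230) and (184,250). The beaker is at (180,302) and the screwdriver at (355,255), also in the top view.

```bash
cat > h.py <<'E'
import numpy as np, cv2
def ray(c,p):
    d=c["R"].T@np.linalg.inv(c["mtx"])@np.array([p[0],p[1],1.]); return -c["R"].T@c["t"],d/np.linalg.norm(d)
def plane(c,p,z):
    o,d=ray(c,p); return o+d*(z-o[2])/d[2]
def tri(*cp):
    A=np.zeros((3,3));b=np.zeros(3);R=[ray(*x) for x in cp]
    for o,d in R: P=np.eye(3)-np.outer(d,d);A+=P;b+=P@o
    X=np.linalg.solve(A,b); return X,max(np.linalg.norm((np.eye(3)-np.outer(d,d))@(X-o)) for o,d in R)
def proj(c,X):
    x=c["mtx"]@(c["R"]@X+c["t"]); return x[:2]/x[2]
def blob(c,kind,near,r=20):
    """contour nearest to a pixel: centroid, bbox, area"""
    im=c["color"].astype(int);R,G,B=im[...,0],im[...,1],im[...,2]
    m=(R>110)&(G<60)&(B<60) if kind=="red" else (im.max(2)<kind)
    k=np.zeros(m.shape,np.uint8);cv2.circle(k,tuple(map(int,near)),r,1,-1)
    n,l,s,ce=cv2.connectedComponentsWithStats((m&(k>0)).astype(np.uint8))
    return sorted([(int(s[i][4]),np.round(ce[i],1).tolist(),s[i][:4].tolist()) for i in range(1,n)],reverse=True)[:3]
E
python3 - <<'E'
from h import *
S=np.load("scene0.npz");T=np.load("top0.npz");S={k:S[k] for k in S};T={k:T[k] for k in T}
for n,k,s,t,r in [("ball","red",(208,194),(314,275),9),("knob",22,(240,214),(292,243),12),("handle",22,(333,138),(184,250),16)]:
    print(n,blob(S,k,s,r),blob(T,k,t,r))
a=cv2.resize(S["color"][120:270,190:380],None,fx=4,fy=4,interpolation=2)[:,:,::-1]
cv2.imwrite("pics/s1.png",a)
cv2.imwrite("pics/t1.png",cv2.resize(T["color"][190:330,160:340],None,fx=4,fy=4,interpolation=2)[:,:,::-1])
E
```

```text
ball [(48, [208.0, 191.8], [204, 189, 9, 7])] [(67, [313.0, 275.2], [309, 271, 9, 10])]
knob [(65, [240.3, 216.2], [236, 209, 9, 14]), (1, [236.0, 205.0], [236, 205, 1, 1])] [(44, [291.6, 242.8], [287, 239, 10, 9])]
handle [(122, [332.1, 138.2], [328, 127, 10, 22]), (4, [336.8, 130.8], [336, 130, 2, 3])] [(95, [184.7, 249.6], [178, 245, 14, 11]), (2, [187.0, 236.5], [187, 236, 1, 2]), (1, [184.0, 235.0], [184, 235, 1, 1])]
```

View pics/s1.png

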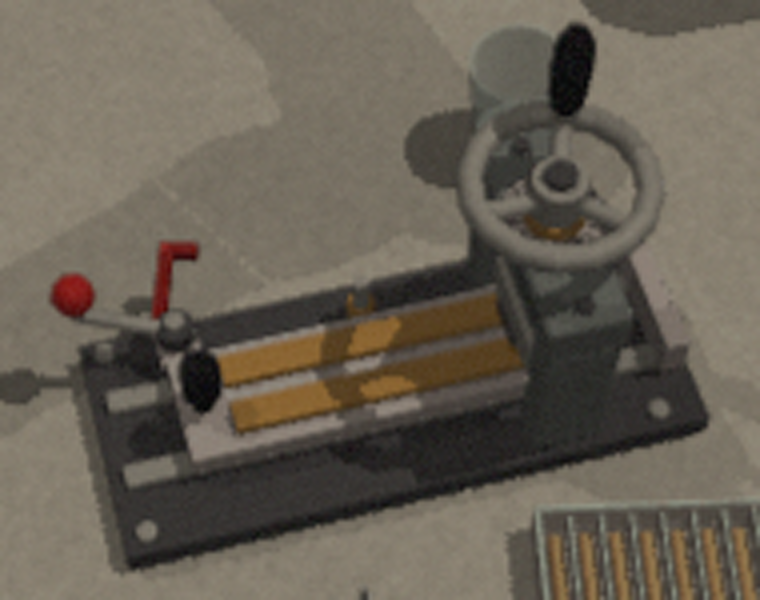

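View pics/t1.png

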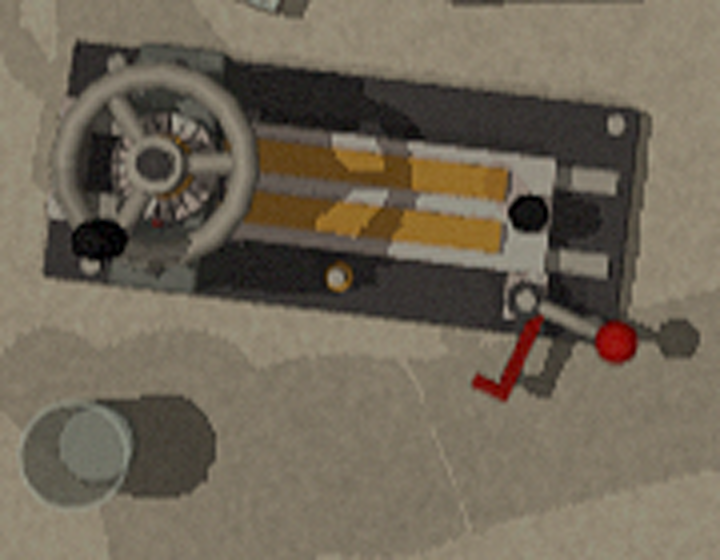

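The crops confirm the picks. The ball, knob, hub, handle, pivot and brass stud are all clear in both views, and the base corners show in the top view.

Run:
```python
from h import *
S=np.load("scene0.npz");T=np.load("top0.npz");S={k:S[k] for k in S};T={k:T[k] for k in T}
P={}
for n,s,t in [("ball",(208,194),(313.75,275.5)),("knob",(240,215),(292,243)),("hub",(330.4,164.5),(199.2,230.8)),("handle",(332.8,137.8),(184.8,249.8)),("pivot",(233.8,202),(291.3,264.5)),("stud",(280,194.5),(244.8,259.5))]:
    P[n],e=tri((S,s),(T,t)); print(n,P[n].round(4),round(e,4))
f=lambda u,v:(160+u/4,190+v/4)
for n,p in [("TL",f(78,42)),("TR",f(640,110)),("BL",f(45,275))]: print(n,plane(T,p,.02).round(4))
for n,p in [("beakTop",f(77,453))]: print(n,plane(T,p,.075).round(4))
print("wheel@198",plane(T,(199.2,230.8),.198),"pivot@82",plane(T,(291.3,264.5),.08),"ball@82",plane(T,(313.75,275.5),.082),"knob top@90",plane(T,(292,243),.088),"handletop",plane(T,(184.8,249.8),.245),"screwdr",plane(T,(363,225),.01),plane(T,(350,282),.01))
```

```text
ball [ 0.4669 -0.132   0.0749] 0.0011
knob [ 0.5455 -0.0822  0.0662] 0.0013
hub [0.5752 0.1216 0.1894] 0.0024
handle [0.5346 0.1454 0.2219] 0.0012
pivot [ 0.4934 -0.0797  0.0448] 0.0015
stud [0.508  0.0354 0.0283] 0.002
TL [0.6587 0.1955 0.02  ]
TR [ 0.6082 -0.1567  0.02  ]
BL [0.5132 0.2174 0.02  ]
beakTop [0.4086 0.1871 0.075 ]
wheel@198 [0.57394475 0.1178599  0.198     ] pivot@82 [ 0.49407356 -0.08009548  0.08      ] ball@82 [ 0.46702009 -0.13253648  0.082     ] knob top@90 [ 0.54487658 -0.08272969  0.088     ] handletop [0.53405231 0.13979564 0.245     ] screwdr [ 0.58736059 -0.26609893  0.01      ] [ 0.4446145  -0.22860711  0.01      ]
```

>>> {"name": "jog_arm", "arguments": {"dr": [[0,0,1],[0,0,1],[0,0,1],[0,0,1],[0,0,1],[0,0,1],[0,0,0],[0,0,0],[0,0,0],[0,0,0]], "translation": [[0,0,0],[0,0,0],[0,0,0],[0,0,0],[0,0,0],[0,0,0],[0.5,-0.95,0],[0.5,-0.95,0],[0.5,-0.95,0],[0.5,-0.95,0]], "jaw": [0.7,0.7,0.7,0.7,0.7,0.7,0.7,0.7,0.7,0.7], "squeeze": 20}}

```text
clock: 1.1
position: [0.2306, -0.5148, 0.2309]
ee_rot: [0.997, -0.074, -0.0, -0.0]
ft_force: [0.3, 0.5, 0.1]
grip_width: 0.7
grasp_force: 0.0
```

>>> {"name": "jog_arm", "arguments": {"dr": [[0,0,0],[0,0,0],[0,0,0],[0,0,0],[0,0,0],[0,0,0],[0,0,0],[0,0,0],[0,0,0],[0,0,0]], "translation": [[0.5,-0.95,0],[0.5,-0.95,0],[0.5,-0.95,0],[0.5,-0.95,0],[0.5,-0.95,0],[0.5,-0.95,0],[0.5,-0.95,0],[0.5,-0.95,0],[0.5,-0.95,0],[0.5,-0.95,0]], "jaw": [0.7,0.7,0.7,0.7,0.7,0.7,0.7,0.7,0.7,0.7]}}

```text
clock: 2.1
position: [0.3894, -0.2985, 0.2311]
ee_rot: [0.997, -0.074, -0.0, -0.0]
ft_force: [0.4, 0.1, -0.1]
grip_width: 0.698
grasp_force: 0.0
```

>>> {"name": "jog_arm", "arguments": {"dr": [[0,0,0],[0,0,0],[0,0,0],[0,0,0],[0,0,0],[0,0,0],[0,0,0],[0,0,0]], "translation": [[0.5,-0.95,0],[0.5,-0.95,0],[0.5,-0.95,0],[0.5,-0.95,0],[0.5,-0.95,0],[0.5,-0.95,0],[0.5,-0.95,0],[0,0,0]], "jaw": [0.7,0.7,0.7,0.7,0.7,0.7,0.7,0.7]}}

```text
clock: 2.9
position: [0.5018, -0.1443, 0.231]
ee_rot: [0.997, -0.072, 0.0, -0.001]
ft_force: [0.2, -0.9, 0.1]
grip_width: 0.703
grasp_force: 0.0
```

```bash
cat >> h.py <<'E'
def go(o,X):
    """tool-frame shift in jog units from the measured TCP to X"""
    from scipy.spatial.transform import Rotation as Q
    return (Q.from_quat(o["ee_rot"]).as_matrix().T@(np.array(X)-o["position"])/.025).round(2)
YAW=-.146; ex=np.array([np.cos(YAW),np.sin(YAW),0]); ey=np.array([-ex[1],ex[0],0])
def yaw(o):
    from scipy.spatial.transform import Rotation as Q
    R=Q.from_quat(o["ee_rot"]).as_matrix(); return round(float(np.arctan2(R[1,0],R[0,0])),4),R[:,2].round(3)
E
python3 - <<'E'
from h import *
from workcell import manip, optics
o=manip.get_obs();print(o["clock"],o["position"],yaw(o),o["ft_force"],go(o,[.545,-.0825,.062]))
c=optics.camera("wrist");np.savez("w1.npz",**c);cv2.imwrite("pics/w1.png",c["color"][:,:,::-1])
for X in [(.545,-.0825,.09),(.467,-.1325,.082),(.4935,-.08,.08)]: print(proj(c,np.array(X)))
E
```

```text
2.9 [ 0.50176225 -0.14434155  0.23102353] (-0.1438, array([ 0.   ,  0.002, -1.   ])) [ 0.20447822 -0.91131645  0.05097397] [ 1.36 -2.68  6.77]
[204.78766646 163.73041544]
[268.38436916 228.5886014 ]
[215.13768057 211.19078241]
```

View pics/w1.png

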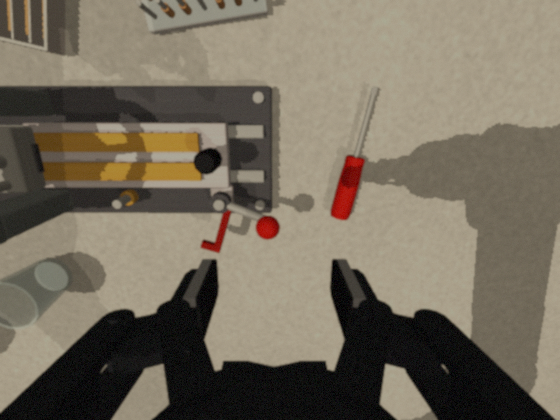

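The wrist view has the knob at (207,160) and the ball at (267,228). Both are within 3 px of their predicted positions, so I'll lower over the knob.

>>> {"name": "jog_arm", "arguments": {"dr": [[0,0,0],[0,0,0],[0,0,0],[0,0,0],[0,0,0],[0,0,0],[0,0,0],[0,0,0],[0,0,0],[0,0,0]], "translation": [[0.45,-0.9,0],[0.45,-0.9,0],[0.46,-0.88,0],[0,0,0.97],[0,0,0.97],[0,0,0.97],[0,0,0.97],[0,0,0.97],[0,0,0.97],[0,0,0.95]], "jaw": [0.7,0.7,0.7,0.7,0.7,0.7,0.7,0.7,0.7,0.7]}}

```text
clock: 3.95
position: [0.5432, -0.0883, 0.0609]
ee_rot: [0.997, -0.075, -0.0, 0.0]
ft_force: [0.1, -0.6, 0.2]
grip_width: 0.701
grasp_force: 0.0
```

>>> {"name": "jog_arm", "arguments": {"dr": [[0,0,0],[0,0,0],[0,0,0],[0,0,0],[0,0,0],[0,0,0]], "translation": [[0,0,0],[0,0,0],[0,0,0],[0,0,0],[0,0,0],[0,0,0]], "jaw": [0.2,0.2,0.2,0.2,0.2,0.2], "squeeze": 20}}

```text
clock: 4.55
position: [0.5439, -0.0868, 0.063]
ee_rot: [0.997, -0.074, 0.0, 0.0]
ft_force: [-5.7, 3.3, 2.8]
grip_width: 0.272
grasp_force: 20.6
```

>>> {"name": "jog_arm", "arguments": {"dr": [[0,0,0],[0,0,0],[0,0,0],[0,0,0],[0,0,0],[0,0,0],[0,0,0]], "translation": [[0,-0.4,0],[0,-0.4,0],[0,-0.4,0],[0,-0.4,0],[0,-0.4,0],[0,-0.4,0],[0,0,0]], "jaw": [0.2,0.2,0.2,0.2,0.2,0.2,0.2]}}

```text
clock: 5.25
position: [0.5525, -0.0267, 0.0629]
ee_rot: [0.997, -0.074, -0.0, 0.0]
ft_force: [-7.2, 4.6, 4.6]
grip_width: 0.27
grasp_force: 20.7
```

>>> {"name": "jog_arm", "arguments": {"dr": [[0,0,0],[0,0,0],[0,0,0],[0,0,0],[0,0,0]], "translation": [[0,-0.12,0],[0,-0.12,0],[0,-0.12,0],[0,-0.12,0],[0,0,0]], "jaw": [0.2,0.2,0.2,0.2,0.2]}}

```text
clock: 5.75
position: [0.5541, -0.0165, 0.0629]
ee_rot: [0.997, -0.075, -0.0, 0.001]
ft_force: [-7.9, 0.0, 5.0]
grip_width: 0.275
grasp_force: 20.9
```

>>> {"name": "jog_arm", "arguments": {"dr": [[0,0,0],[0,0,0],[0,0,0],[0,0,0]], "translation": [[0,-0.12,0],[0,-0.12,0],[0,0,0],[0,0,0]], "jaw": [0.2,0.2,0.2,0.2]}}

```text
clock: 6.15
position: [0.5547, -0.012, 0.0629]
ee_rot: [0.997, -0.075, -0.001, 0.002]
ft_force: [-9.2, -4.5, 6.9]
grip_width: 0.271
grasp_force: 21.2
```

>>> {"name": "jog_arm", "arguments": {"dr": [[0,0,0],[0,0,0],[0,0,0]], "translation": [[0,-0.1,0],[0,0,0],[0,0,0]], "jaw": [0.2,0.2,0.2]}}

```text
clock: 6.45
position: [0.5547, -0.012, 0.0629]
ee_rot: [0.997, -0.076, -0.001, 0.003]
ft_force: [-11.5, -11.0, 9.3]
grip_width: 0.267
grasp_force: 21.7
```

The position held while the force rose, so the bed is home. Next I'll release, lift, and turn the tool 44° for the lever.

>>> {"name": "jog_arm", "arguments": {"dr": [[0,0,0],[0,0,0],[0,0,0],[0,0,0],[0,0,0],[0,0,-1],[0,0,-1],[0,0,-1],[0,0,-1],[0,0,-1]], "translation": [[0,0,0],[0,0,0],[0,0,0],[0,0,-0.8],[0,0,-0.8],[0,0,-0.8],[0,0,0],[0,0,0],[0,0,0],[0,0,0]], "jaw": [0.65,0.65,0.65,0.65,0.65,0.65,0.65,0.65,0.65,0.65]}}

```text
clock: 7.45
position: [0.5562, -0.0071, 0.1224]
ee_rot: [0.995, 0.101, 0.0, 0.0]
ft_force: [0.9, 0.3, 0.8]
grip_width: 0.652
grasp_force: 0.0
```

>>> {"name": "jog_arm", "arguments": {"dr": [[0,0,-1],[0,0,-1],[0,0,-1],[0,0,-1],[0,0,-1],[0,0,-1],[0,0,0]], "translation": [[0,0,0],[0,0,0],[0,0,0],[0,0,0],[0,0,0],[0,0,0],[0,0,0]], "jaw": [0.65,0.65,0.65,0.65,0.65,0.65,0.65]}}

```text
clock: 8.15
position: [0.5561, -0.0071, 0.1223]
ee_rot: [0.952, 0.305, 0.0, 0.0]
ft_force: [-0.1, 0.6, 0.3]
grip_width: 0.652
grasp_force: 0.0
```

Run:
```python
from h import *
from workcell import manip, optics
o=manip.get_obs();print(o["clock"],o["position"],yaw(o),o["ft_force"])
c={}
for n in ["scene","top","wrist"]:
    c[n]=optics.camera(n); b=[(int(s[4]),ce.round(1).tolist(),s[:4].tolist()) for s,ce in zip(*cv2.connectedComponentsWithStats(((c[n]["color"][...,0]>110)&(c[n]["color"][...,1]<60)).astype(np.uint8))[2:])][1:]
    print(n,[x for x in b if x[0]>15], proj(c[n],np.array([.4765,-.0611,.082])).round(1))
```

```text
8.15 [ 0.5560832  -0.00714593  0.122262  ] (0.6203, array([ 0.001,  0.   , -1.   ])) [-0.13844353  0.63379251  0.26032409]
scene [(51, [237.7, 185.9], [233, 183, 10, 7])] [236.8 185.6]
top [(16, [345.5, 280.5], [344, 277, 5, 7])] [283.5 272.2]
wrist [(165, [229.9, 290.6], [221, 284, 22, 16]), (796, [274.7, 350.8], [260, 335, 31, 32]), (513, [391.4, 384.8], [378, 371, 32, 29])] [272.8 353.6]
```

The ball is where predicted in both the scene view (237.7,185.9) and the wrist view (274.7,350.8). I'll triangulate it and plan the arc.

Run:
```python
from h import *
from workcell import manip, optics
o=manip.get_obs();s=optics.camera("scene");w=optics.camera("wrist")
X,e=tri((s,(237.8,187.2)),(w,(274.9,350.8)));print(X,e)
piv=np.array([.5026,-.0093,0]);X=plane(w,(274.9,350.8),.082)
v=X-piv;v[2]=0;th0=np.arctan2(-v@ex,-v@ey);print(X,np.linalg.norm(v),th0)
B=lambda t,r=.058:piv-r*(ey*np.cos(t)+ex*np.sin(t))
print("over",go(o,B(th0)+[0,0,.122]))
ts=np.linspace(th0,1.571,10);
from scipy.spatial.transform import Rotation as Q
R=Q.from_quat(o["ee_rot"]).as_matrix()
for a,b in zip(ts,ts[1:]): print((R.T@(B(b)-B(a))/.025).round(2).tolist())
```

```text
[ 0.48104618 -0.0604877   0.08248281] 0.0008803110976415555
[ 0.47956994 -0.06091098  0.082     ] 0.05651616477281737 0.2737093269209956
over [-3.79  0.01  0.01]
[-0.15, -0.3, -0.0]
[-0.1, -0.32, -0.0]
[-0.06, -0.33, -0.0]
[-0.01, -0.33, -0.0]
[0.04, -0.33, -0.0]
[0.09, -0.32, -0.0]
[0.13, -0.31, -0.0]
[0.17, -0.29, -0.0]
[0.21, -0.26, 0.0]
```

>>> {"name": "jog_arm", "arguments": {"dr": [[0,0,0],[0,0,0],[0,0,0],[0,0,0],[0,0,0],[0,0,0],[0,0,0],[0,0,0],[0,0,0],[0,0,0]], "translation": [[-0.8,0,0],[-0.8,0,0],[-0.8,0,0],[-0.8,0,0],[-0.57,0,0],[0,0,0.7],[0,0,0.7],[0,0,0.7],[0,0,0],[0,0,0]], "jaw": [0.65,0.65,0.65,0.65,0.65,0.65,0.65,0.65,0.42,0.42]}}

```text
clock: 9.4
position: [0.4791, -0.0619, 0.0699]
ee_rot: [0.953, 0.304, -0.0, -0.0]
ft_force: [0.4, -0.3, 0.3]
grip_width: 0.419
grasp_force: 0.0
```

>>> {"name": "jog_arm", "arguments": {"dr": [[0,0,0],[0,0,0],[0,0,0],[0,0,0],[0,0,0]], "translation": [[-0.15,-0.3,0],[-0.1,-0.32,0],[-0.06,-0.33,0],[-0.01,-0.33,0],[0.04,-0.33,0]], "jaw": [0.42,0.42,0.42,0.42,0.42]}}

```text
clock: 9.9
position: [0.4496, -0.0331, 0.07]
ee_rot: [0.953, 0.304, 0.0, 0.0]
ft_force: [-0.1, -2.8, 1.5]
grip_width: 0.42
grasp_force: 1.2
```

>>> {"name": "jog_arm", "arguments": {"dr": [[0,0,0],[0,0,0],[0,0,0],[0,0,0],[0,0,0]], "translation": [[0.09,-0.32,0],[0.13,-0.31,0],[0.17,-0.29,0],[0.21,-0.26,0],[0,0,0]], "jaw": [0.42,0.42,0.42,0.42,0.42]}}

```text
clock: 10.4
position: [0.4453, 0.0012, 0.0696]
ee_rot: [0.952, 0.305, 0.0, -0.0]
ft_force: [0.3, 0.2, 1.3]
grip_width: 0.419
grasp_force: 0.0
```

>>> {"name": "jog_arm", "arguments": {"dr": [[0,0,0],[0,0,0],[0,0,0],[0,0,0]], "translation": [[0.07,-0.14,0],[0.07,-0.14,0],[0,0,0],[0,0,0]], "jaw": [0.42,0.42,0.42,0.42]}}

```text
clock: 10.8
position: [0.4448, 0.0037, 0.0696]
ee_rot: [0.953, 0.303, 0.0, 0.002]
ft_force: [4.8, -15.2, -3.7]
grip_width: 0.421
grasp_force: 7.6
```

>>> {"name": "jog_arm", "arguments": {"dr": [[0,0,0],[0,0,0],[0,0,0],[0,0,0]], "translation": [[0.07,-0.1,0],[0.03,-0.05,0],[0,0,0],[0,0,0]], "jaw": [0.42,0.42,0.42,0.42]}}

```text
clock: 11.2
position: [0.4447, 0.0044, 0.0696]
ee_rot: [0.953, 0.301, -0.0, 0.004]
ft_force: [6.8, -29.8, -4.4]
grip_width: 0.423
grasp_force: 14.0
```

Run:
```python
from h import *
from workcell import manip, optics
o=manip.get_obs();print(o["clock"],o["position"],yaw(o),o["ft_force"],o["grasp_force"])
w=optics.camera("wrist");s=optics.camera("scene");t=optics.camera("top")
piv=np.array([.5026,-.0093,0])
for n,c in [("w",w),("s",s)]:
  b=[(int(q[4]),ce.round(1).tolist(),q[:4].tolist()) for q,ce in zip(*cv2.connectedComponentsWithStats(((c["color"][...,0]>110)&(c["color"][...,1]<60)).astype(np.uint8))[2:])][1:]
  print(n,[x for x in b if x[0]>8],proj(c,piv-.058*ex+[0,0,.082]))
a=np.hstack([cv2.resize(s["color"][140:260,200:380],None,fx=2.2,fy=2.2),cv2.resize(w["color"],(400,264))[:264]])
cv2.imwrite("pics/l2.png",a[:,:,::-1])
```

```text
11.2 [0.44471484 0.00443728 0.06958821] (0.6123, array([ 0.002, -0.008, -1.   ])) [  6.77856731 -29.79576361  -4.36779686] 14.049843549728394
w [(1840, [296.2, 152.7], [259, 109, 78, 91]), (1891, [286.5, 283.8], [263, 259, 48, 50]), (2136, [528.3, 349.8], [487, 317, 73, 64])] [286.1063573  286.89907878]
s [(15, [258.9, 167.3], [258, 165, 3, 6]), (121, [173.2, 231.8], [169, 224, 9, 16])] [255.35899571 167.58247071]
```

View pics/l2.png

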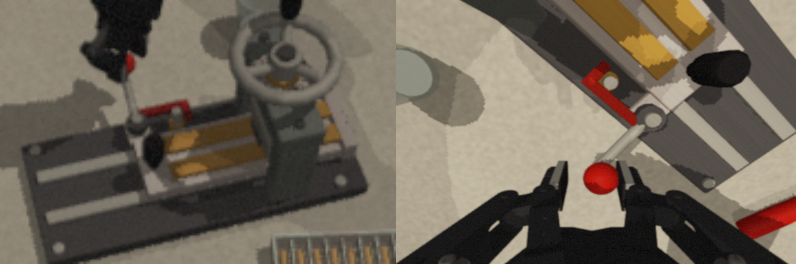

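The pictures show the hook wrapped round the stud, with the ball at (286,284) in the wrist view against a predicted (286,287). The lever took 30 N without moving, so it is on its stop. Next I'll retreat, then look at the handle.

>>> {"name": "jog_arm", "arguments": {"dr": [[0,0,0],[0,0,0],[0,0,0],[0,0,0],[0,0,0],[0,0,0],[0,0,0],[0,0,0],[0,0,0],[0,0,0]], "translation": [[-0.1,0.2,0],[0,0,0],[0,0,-0.5],[0,0,-1],[0,0,-1],[0,0,-1],[0,0,-1],[0,0,-1],[0,0,-1],[0,0,-1]], "jaw": [0.65,0.65,0.65,0.65,0.65,0.65,0.65,0.65,0.65,0.65]}}

```text
clock: 12.35
position: [0.4443, 0.0075, 0.259]
ee_rot: [0.952, 0.305, 0.0, -0.0]
ft_force: [0.5, -0.5, -0.3]
grip_width: 0.65
grasp_force: 0.0
```

>>> {"name": "jog_arm", "arguments": {"dr": [[0,0,0],[0,0,0],[0,0,0]], "translation": [[0,0,-0.8],[0,0,-0.5],[0,0,0]], "jaw": [0.65,0.65,0.65]}}

```text
clock: 12.65
position: [0.4452, 0.0069, 0.2913]
ee_rot: [0.952, 0.305, 0.001, 0.001]
ft_force: [1.3, 0.3, -1.0]
grip_width: 0.653
grasp_force: 0.0
```

Run:
```python
from h import *
from workcell import manip, optics
o=manip.get_obs();print(o["clock"],o["position"],yaw(o),o["ft_force"],o["joint_pos"])
X=np.array([.5346,.1435,0])
print(go(o,X+[0,0,.28]))
w=optics.camera("wrist");s=optics.camera("scene");t=optics.camera("top")
print([proj(w,X+[0,0,z]) for z in (.2,.23,.258)])
cv2.imwrite("pics/w3.png",w["color"][:,:,::-1])
for n,c in [("w",w),("s",s),("t",t)]:
  p=proj(c,X+[0,0,.23]);print(n,p,blob(c,22,p,45 if n=="w" else 16))
```

```text
12.65 [0.4451708  0.00694692 0.2912742 ] (0.62, array([ 0.003, -0.   , -1.   ])) [ 1.31780756  0.30561401 -1.04844551] [ 0.62132709 -0.07817032 -0.68834542  1.77928858 -0.04971996  1.42020378
 -1.0089483 ]
[ 6.08 -2.37  0.46]
[array([188.30606066,   2.16200705]), array([174.11672871, -16.66698138]), array([155.7836257, -40.9946795])]
w [174.11672871 -16.66698138] [(335, [185.1, 5.5], [167, 0, 33, 15])]
s [331.81805622 135.70221581] [(124, [332.4, 138.0], [328, 127, 10, 22]), (1, [333.0, 127.0], [333, 127, 1, 1])]
t [184.41115719 249.56400682] [(96, [184.7, 249.8], [178, 245, 14, 11])]
```

View pics/w3.png

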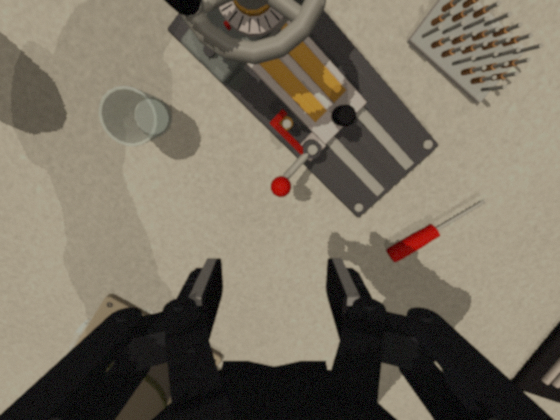

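The wrist view shows the lever still locked, with its ball at (281,187), and the handle at the upper-left edge near (185,5). The handle has not moved. I'll go above it and check again.

>>> {"name": "jog_arm", "arguments": {"dr": [[0,0,0],[0,0,0],[0,0,0],[0,0,0],[0,0,0],[0,0,0],[0,0,0],[0,0,0]], "translation": [[0.87,-0.34,0],[0.87,-0.34,0],[0.87,-0.34,0],[0.87,-0.34,0],[0.87,-0.34,0],[0.87,-0.34,0],[0.86,-0.33,0],[0,0,0]], "jaw": [0.65,0.65,0.65,0.65,0.65,0.65,0.65,0.65]}}

```text
clock: 13.6
position: [0.5338, 0.1453, 0.2879]
ee_rot: [0.952, 0.306, -0.001, -0.001]
ft_force: [-0.9, 0.1, 0.2]
grip_width: 0.649
grasp_force: 0.0
```

Run:
```python
from h import *
from workcell import manip, optics
o=manip.get_obs();print(o["clock"],o["position"],yaw(o),o["joint_pos"].round(2) if hasattr(o["joint_pos"],'round') else o["joint_pos"])
X=np.array([.5346,.1435,0])
print(go(o,X+[0,0,.211]))
w=optics.camera("wrist")
print([proj(w,X+[0,0,z]) for z in (.23,.258)],proj(w,np.array([.5744,.121,.195])))
cv2.imwrite("pics/w4.png",w["color"][:,:,::-1])
```

```text
13.6 [0.53383799 0.14532206 0.28785529] (0.6226, array([-0.003,  0.002, -1.   ])) [ 0.37  0.24 -0.84  1.53  0.18  1.45 -1.43]
[-0.01  0.09  3.07]
[array([278.62274362, 230.41285318]), array([279.2094532 , 246.95177551])] [328.64718919 192.74951635]
```

View pics/w4.png

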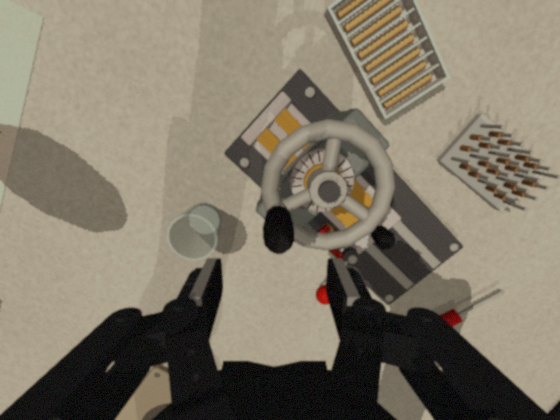

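The handle is at (278,229) and the hub at (328,191) in this view, both matching prediction. I'll lower and grip.

>>> {"name": "jog_arm", "arguments": {"dr": [[0,0,0],[0,0,0],[0,0,0],[0,0,0],[0,0,0],[0,0,0],[0,0,0],[0,0,0],[0,0,0],[0,0,0]], "translation": [[0,0,0.7],[0,0.05,0.8],[0,0.04,0.8],[0,0,0.77],[0,0,0],[0,0,0],[0,0,0],[0,0,0],[0,0,0],[0,0,0]], "jaw": [0.65,0.65,0.65,0.65,0.1,0.1,0.1,0.1,0.1,0.1], "squeeze": 25}}

```text
clock: 14.65
position: [0.5349, 0.1412, 0.2134]
ee_rot: [0.952, 0.305, -0.0, -0.0]
ft_force: [-5.8, 1.7, 0.8]
grip_width: 0.254
grasp_force: 25.7
```

```bash
cat > circ.py <<'E'
import sys
from h import *
from workcell import manip
from scipy.spatial.transform import Rotation as Q
o=manip.get_obs();R=Q.from_quat(o["ee_rot"]).as_matrix()
C=np.array([float(sys.argv[1]),float(sys.argv[2]),0]);n=int(sys.argv[4]);p=o["position"]*[1,1,0]-C
th=np.arctan2(p@ey,p@ex)
print("clock",o["clock"],"pos",o["position"].round(4),"r",np.linalg.norm(p).round(4),"th",th.round(3),"f",np.round(o["ft_force"],1),"j",np.round(o["joint_pos"],2))
t1=float(sys.argv[3])  # target angle (unwrapped relative to th printed)
H=lambda t:C+.046*(ex*np.cos(t)+ey*np.sin(t))
ts=np.linspace(th,t1,n+1)
prev=H(th) if len(sys.argv)<6 else o["position"]*[1,1,0]
out=[]
for t in ts[1:]:
    d=R.T@(H(t)-prev)/.025; prev=H(t); out.append([round(d[0],2),round(d[1],2),0])
print(out)
E
python3 circ.py .5744 .1210 -0.15 14
```

```text
clock 14.65 pos [0.5349 0.1412 0.2134] r 0.0444 th 2.815 f [-5.8  1.7  0.8] j [ 0.36  0.28 -0.83  1.64  0.22  1.31 -1.45]
[[np.float64(0.36), np.float64(-0.14), 0], [np.float64(0.38), np.float64(-0.06), 0], [np.float64(0.39), np.float64(0.02), 0], [np.float64(0.38), np.float64(0.1), 0], [np.float64(0.35), np.float64(0.18), 0], [np.float64(0.3), np.float64(0.25), 0], [np.float64(0.24), np.float64(0.3), 0], [np.float64(0.17), np.float64(0.35), 0], [np.float64(0.1), np.float64(0.38), 0], [np.float64(0.01), np.float64(0.39), 0], [np.float64(-0.07), np.float64(0.38), 0], [np.float64(-0.15), np.float64(0.36), 0], [np.float64(-0.22), np.float64(0.32), 0], [np.float64(-0.28), np.float64(0.27), 0]]
```

>>> {"name": "jog_arm", "arguments": {"dr": [[0,0,0],[0,0,0],[0,0,0],[0,0,0],[0,0,0],[0,0,0]], "translation": [[0.36,-0.14,0],[0.38,-0.06,0],[0.39,0.02,0],[0.38,0.1,0],[0.35,0.18,0],[0,0,0]], "jaw": [0.1,0.1,0.1,0.1,0.1,0.1]}}

```text
clock: 15.25
position: [0.5765, 0.1665, 0.2134]
ee_rot: [0.953, 0.305, 0.002, -0.001]
ft_force: [2.5, 5.6, -0.5]
grip_width: 0.251
grasp_force: 25.6
```

```bash
sed -i 's/round(d\[0\],2),round(d\[1\],2)/round(float(d[0]),2),round(float(d[1]),2)/' circ.py; python3 circ.py .5744 .1210 0 8 abs
```

```text
clock 15.25 pos [0.5765 0.1665 0.2134] r 0.0455 th 1.67 f [ 2.5  5.6 -0.5] j [ 0.27  0.39 -0.81  1.53  0.29  1.34 -1.51]
[[0.29, 0.25, 0], [0.21, 0.32, 0], [0.14, 0.36, 0], [0.07, 0.38, 0], [-0.01, 0.38, 0], [-0.09, 0.37, 0], [-0.17, 0.34, 0], [-0.24, 0.3, 0]]
```

>>> {"name": "jog_arm", "arguments": {"dr": [[0,0,0],[0,0,0],[0,0,0],[0,0,0],[0,0,0],[0,0,0],[0,0,0],[0,0,0],[0,0,0]], "translation": [[0.28,0.25,0],[0.21,0.32,0],[0.14,0.36,0],[0.07,0.38,0],[-0.01,0.38,0],[-0.09,0.37,0],[-0.17,0.34,0],[-0.24,0.3,0],[0,0,0]], "jaw": [0.1,0.1,0.1,0.1,0.1,0.1,0.1,0.1,0.1]}}

```text
clock: 16.15
position: [0.6204, 0.1132, 0.2136]
ee_rot: [0.953, 0.304, 0.003, -0.0]
ft_force: [10.0, 6.5, -3.7]
grip_width: 0.248
grasp_force: 25.2
```

```bash
python3 circ.py .5744 .1210 -0.15 3
```

```text
clock 16.15 pos [0.6204 0.1132 0.2136] r 0.0467 th -0.021 f [10.   6.5 -3.7] j [ 0.32  0.45 -0.77  1.44  0.32  1.36 -1.42]
[[-0.06, 0.05, 0], [-0.06, 0.05, 0], [-0.06, 0.05, 0]]
```

>>> {"name": "jog_arm", "arguments": {"dr": [[0,0,0],[0,0,0],[0,0,0],[0,0,0]], "translation": [[-0.07,0.06,0],[-0.07,0.06,0],[0,0,0],[0,0,0]], "jaw": [0.1,0.1,0.1,0.1]}}

```text
clock: 16.55
position: [0.6201, 0.1129, 0.2138]
ee_rot: [0.952, 0.306, 0.005, -0.002]
ft_force: [19.1, 17.7, -10.3]
grip_width: 0.256
grasp_force: 25.3
```

>>> {"name": "jog_arm", "arguments": {"dr": [[0,0,0],[0,0,0],[0,0,0]], "translation": [[-0.07,0.06,0],[0,0,0],[0,0,0]], "jaw": [0.1,0.1,0.1]}}

```text
clock: 16.85
position: [0.6193, 0.1122, 0.2139]
ee_rot: [0.952, 0.306, 0.006, -0.003]
ft_force: [18.7, 22.2, -10.7]
grip_width: 0.252
grasp_force: 25.5
```

```bash
python3 - <<'E'
from h import *
from workcell import manip, optics
s=optics.camera("scene");t=optics.camera("top")
a=np.hstack([cv2.resize(s["color"][110:260,210:380],None,fx=2.3,fy=2.3),cv2.resize(t["color"][190:340,160:330],None,fx=2.3,fy=2.3)])
cv2.imwrite("pics/st5.png",a[:,:,::-1])
E
python3 circ.py .5744 .1210 3.14 8
```

```text
clock 16.95 pos [0.6193 0.1122 0.2139] r 0.0458 th -0.046 f [ 19.7  21.5 -10.6] j [ 0.33  0.45 -0.78  1.45  0.31  1.36 -1.41]
[[0.42, -0.59, 0], [0.16, -0.71, 0], [-0.13, -0.72, 0], [-0.4, -0.61, 0], [-0.6, -0.41, 0], [-0.71, -0.14, 0], [-0.71, 0.15, 0], [-0.6, 0.41, 0]]
```

View pics/st5.png

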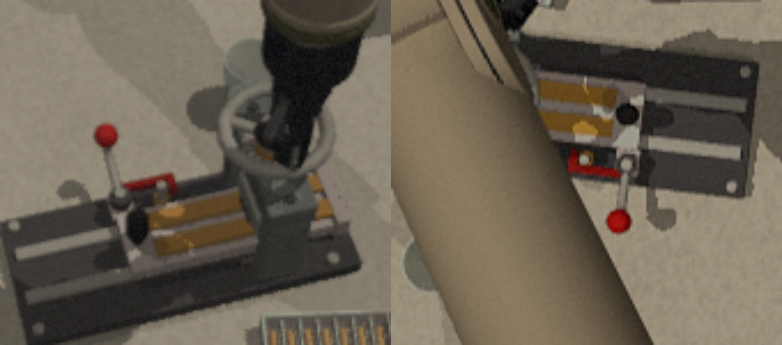

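The wheel is on its stop: about 29 N with the handle at planer +x, and the lever still locked in both views. Now I'll back it off two turns.

```bash
python3 circ.py .5744 .1210 3.14 10
```

```text
clock 16.95 pos [0.6193 0.1122 0.2139] r 0.0458 th -0.046 f [ 19.7  21.5 -10.6] j [ 0.33  0.45 -0.78  1.45  0.31  1.36 -1.41]
[[0.36, -0.46, 0], [0.19, -0.55, 0], [0.01, -0.58, 0], [-0.17, -0.56, 0], [-0.34, -0.48, 0], [-0.47, -0.35, 0], [-0.56, -0.18, 0], [-0.58, 0.0, 0], [-0.55, 0.18, 0], [-0.47, 0.35, 0]]
```

>>> {"name": "jog_arm", "arguments": {"dr": [[0,0,0],[0,0,0],[0,0,0],[0,0,0],[0,0,0],[0,0,0],[0,0,0],[0,0,0]], "translation": [[0.12,-0.12,0],[0.36,-0.46,0],[0.19,-0.55,0],[0.01,-0.58,0],[-0.17,-0.56,0],[-0.34,-0.48,0],[-0.47,-0.35,0],[0,0,0]], "jaw": [0.1,0.1,0.1,0.1,0.1,0.1,0.1,0.1]}}

```text
clock: 17.75
position: [0.565, 0.1644, 0.2137]
ee_rot: [0.953, 0.304, 0.0, 0.001]
ft_force: [-2.0, 0.3, 3.4]
grip_width: 0.25
grasp_force: 26.9
```

```bash
python3 circ.py .5744 .1210 5.0 10 abs
```

```text
clock 17.75 pos [0.565  0.1644 0.2137] r 0.0444 th 1.931 f [-2.   0.3  3.4] j [ 0.29  0.37 -0.81  1.55  0.28  1.34 -1.51]
[[-0.52, -0.2, 0], [-0.56, 0.03, 0], [-0.53, 0.2, 0], [-0.44, 0.35, 0], [-0.31, 0.47, 0], [-0.16, 0.54, 0], [0.01, 0.56, 0], [0.18, 0.53, 0], [0.33, 0.45, 0], [0.45, 0.33, 0]]
```

>>> {"name": "jog_arm", "arguments": {"dr": [[0,0,0],[0,0,0],[0,0,0],[0,0,0],[0,0,0],[0,0,0],[0,0,0],[0,0,0],[0,0,0],[0,0,0]], "translation": [[-0.52,-0.2,0],[-0.56,0.03,0],[-0.53,0.2,0],[-0.44,0.35,0],[-0.31,0.47,0],[-0.16,0.54,0],[0.01,0.56,0],[0.18,0.53,0],[0.33,0.45,0],[0.45,0.33,0]], "jaw": [0.1,0.1,0.1,0.1,0.1,0.1,0.1,0.1,0.1,0.1]}}

```text
clock: 18.75
position: [0.5822, 0.0739, 0.2136]
ee_rot: [0.953, 0.303, 0.0, 0.001]
ft_force: [-3.8, 1.1, 6.0]
grip_width: 0.251
grasp_force: 27.2
```

```bash
python3 circ.py .5744 .1210 1.57 10 abs
```

```text
clock 18.75 pos [0.5822 0.0739 0.2136] r 0.0477 th -1.26 f [-3.8  1.1  6. ] j [ 0.42  0.36 -0.78  1.56  0.26  1.33 -1.34]
[[0.52, 0.1, 0], [0.52, 0.01, 0], [0.5, -0.13, 0], [0.45, -0.27, 0], [0.35, -0.38, 0], [0.23, -0.46, 0], [0.09, -0.51, 0], [-0.05, -0.52, 0], [-0.19, -0.48, 0], [-0.32, -0.41, 0]]
```

>>> {"name": "jog_arm", "arguments": {"dr": [[0,0,0],[0,0,0],[0,0,0],[0,0,0],[0,0,0],[0,0,0],[0,0,0],[0,0,0],[0,0,0],[0,0,0]], "translation": [[0.52,0.1,0],[0.52,0.01,0],[0.5,-0.13,0],[0.45,-0.27,0],[0.35,-0.38,0],[0.23,-0.46,0],[0.09,-0.51,0],[-0.05,-0.52,0],[-0.19,-0.48,0],[-0.32,-0.41,0]], "jaw": [0.1,0.1,0.1,0.1,0.1,0.1,0.1,0.1,0.1,0.1]}}

```text
clock: 19.75
position: [0.581, 0.1652, 0.2136]
ee_rot: [0.953, 0.302, 0.0, 0.003]
ft_force: [-0.8, -14.8, 9.5]
grip_width: 0.25
grasp_force: 27.6
```

```bash
python3 circ.py .5744 .1210 4.6 10 abs
```

```text
clock 19.75 pos [0.581  0.1652 0.2136] r 0.0447 th 1.568 f [ -0.8 -14.8   9.5] j [ 0.26  0.4  -0.8   1.51  0.3   1.35 -1.52]
[[-0.42, -0.36, 0], [-0.53, -0.17, 0], [-0.56, -0.0, 0], [-0.53, 0.16, 0], [-0.46, 0.31, 0], [-0.34, 0.44, 0], [-0.2, 0.52, 0], [-0.03, 0.55, 0], [0.13, 0.54, 0], [0.29, 0.47, 0]]
```

```bash
python3 circ.py .575 .1195 4.6 10 abs
```

```text
clock 19.75 pos [0.581  0.1652 0.2136] r 0.0461 th 1.586 f [ -0.8 -14.8   9.5] j [ 0.26  0.4  -0.8   1.51  0.3   1.35 -1.52]
[[-0.46, -0.31, 0], [-0.53, -0.16, 0], [-0.55, 0.0, 0], [-0.53, 0.17, 0], [-0.45, 0.32, 0], [-0.34, 0.44, 0], [-0.19, 0.52, 0], [-0.03, 0.55, 0], [0.13, 0.54, 0], [0.29, 0.47, 0]]
```

>>> {"name": "jog_arm", "arguments": {"dr": [[0,0,0],[0,0,0],[0,0,0],[0,0,0],[0,0,0],[0,0,0],[0,0,0],[0,0,0],[0,0,0],[0,0,0]], "translation": [[-0.5,-0.25,0],[-0.53,-0.16,0],[-0.55,0,0],[-0.53,0.17,0],[-0.45,0.32,0],[-0.34,0.44,0],[-0.19,0.52,0],[-0.03,0.55,0],[0.13,0.54,0],[0.29,0.47,0]], "jaw": [0.1,0.1,0.1,0.1,0.1,0.1,0.1,0.1,0.1,0.1]}}

```text
clock: 20.75
position: [0.5627, 0.0747, 0.2136]
ee_rot: [0.953, 0.304, -0.0, 0.001]
ft_force: [-1.3, 3.2, 7.4]
grip_width: 0.253
grasp_force: 27.2
```

```bash
python3 circ.py .575 .1195 -0.03 7 abs
```

```text
clock 20.75 pos [0.5627 0.0747 0.2136] r 0.0464 th -1.694 f [-1.3  3.2  7.4] j [ 0.44  0.31 -0.78  1.61  0.23  1.32 -1.33]
[[0.33, 0.29, 0], [0.38, 0.22, 0], [0.42, 0.13, 0], [0.44, 0.02, 0], [0.43, -0.08, 0], [0.4, -0.18, 0], [0.34, -0.27, 0]]
```

>>> {"name": "jog_arm", "arguments": {"dr": [[0,0,0],[0,0,0],[0,0,0],[0,0,0],[0,0,0],[0,0,0],[0,0,0],[0,0,0],[0,0,0]], "translation": [[0.33,0.29,0],[0.38,0.22,0],[0.42,0.13,0],[0.44,0.02,0],[0.43,-0.08,0],[0.4,-0.18,0],[0.34,-0.27,0],[0,0,0],[0,0,0]], "jaw": [0.1,0.1,0.1,0.1,0.1,0.1,0.1,0.1,0.1]}}

```text
clock: 21.65
position: [0.62, 0.1149, 0.2136]
ee_rot: [0.952, 0.305, 0.0, -0.0]
ft_force: [-4.2, 2.4, 7.4]
grip_width: 0.249
grasp_force: 27.2
```

```bash
python3 circ.py .575 .1195 0 1 abs
python3 - <<'E'
from h import *
from workcell import manip, optics
w=optics.camera("wrist");s=optics.camera("scene")
for a in (-.2,0,.2): print(a,proj(w,np.array([.575,.1205,.2])+.046*(ex*np.cos(a)+ey*np.sin(a))).round(),proj(w,np.array([.575,.1205,.23])+.046*(ex*np.cos(a)+ey*np.sin(a))).round())
print(proj(w,np.array([.575,.1205,.195])).round())
a=np.vstack([w["color"]]);b=cv2.resize(s["color"][110:260,210:380],None,fx=1.4,fy=1.4);a=np.hstack([a,np.pad(b,((0,420-b.shape[0]),(0,0),(0,0)))])
cv2.imwrite("pics/f6.png",a[:,:,::-1])
E
```

```text
clock 21.65 pos [0.62   0.1149 0.2136] r 0.0453 th 0.044 f [-4.2  2.4  7.4] j [ 0.3   0.46 -0.76  1.44  0.31  1.37 -1.42]
[[-0.03, 0.08, 0]]
-0.2 [288. 269.] [291. 299.]
0 [278. 259.] [279. 287.]
0.2 [266. 250.] [264. 277.]
[228. 302.]
```

View pics/f6.png

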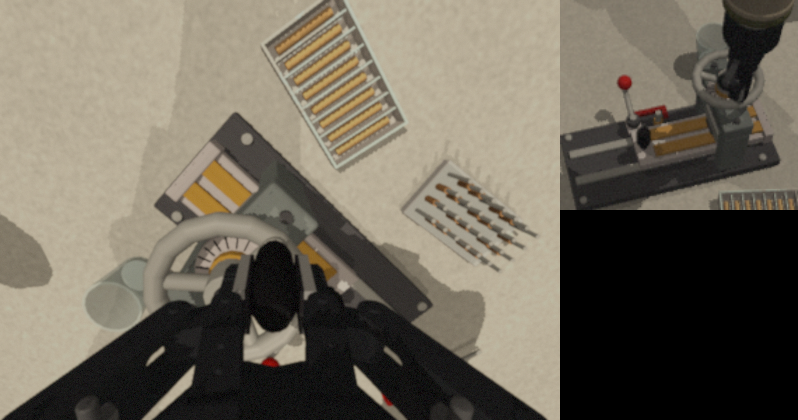

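The wrist view shows the handle held between the pads at (273,285), about 0.05 rad from the two-turn point and well inside tolerance. The angles I tracked add up to two full turns (0 → 1.9 → 5.0 → 7.9 → 10.9 → 12.6 rad). The scene view still shows the lever locked, so I'm handing in.

```bash
python3 -c "
from workcell import manip
o=manip.get_obs();print(o['joint_velocities'],o['grasp_force']);print(manip.hand_in())"
```

```text
[ 0.00250084 -0.0020509   0.00137449  0.0020526   0.00097743 -0.00149227
  0.00182616] 27.148500457406044
the job is handed in; nothing more can be done
None
```

I've handed the job in (it returned no verdict): by my measurements the bed is home, the lever is locked with its hook round the stud, and the handwheel was wound to its stop then backed off two turns (about 0.05 rad over), with the gripper still holding the handle at about 27 N.

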